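# Scrape the chopped chocolate into the board's catch tray

## Task

Use the bench scraper to sweep all six pieces of chocolate off the open end of the board into the catch tray that stands pulled out beneath it, without touching the chocolate by hand. Then stand the scraper upright again at the closed end of the board, well within its last third, and push the tray fully home. Leave the mug, the scale with its measuring cup and the plate where they are.

Things in the scene. Friction and masses are not known exactly. Their poses are not given: they have to be found in the camera images.
- board: light-wood prep board fixed on the counter, a box 230 mm wide (its x) and 320 mm long (its y) with the catch tray sliding inside; origin: centre of its underside. Flat top 80 mm up. 10 mm high lips: both long sides (flat top between them x -93 to +93 mm) and the closed end (inner face at y = +144 mm). The end at y = -160 mm is open. The closed-end third begins at y = +40 mm
- open_edge (a point): middle of the board's open end, on the level of its flat top (board frame x 0, y -160, z 80 mm); axes as the board
- tray (a joint): how far the catch tray is pulled out, m: 0 fully home, 0.165 the stop; it slides towards the board's -y and starts 0.11 to 0.16 out. It slides with about 1.5 N of friction and stays where it is left.
- tray_in (a point): centre of the steel catch tray's inner floor, 9 mm above the counter; axes as the board. Inside 192 mm (x) by 284 mm (y), walls 3 mm thick, rim 52 mm above the counter, 8 mm below the underside of the board's top
- tray_front (a point): centre of the outer face of the tray's wooden front panel (face looks to the board's -y); the panel is 230 mm wide, 14 mm thick, from 4 to 58 mm above the counter. With the tray home the face stands 14 mm beyond the board's open end.
- scraper_mid (a point): bench scraper block standing upright near the board's closed end, within 0.12 rad of square to it: brown-wood grip 120 mm long (its x), 24 mm thick (its y, -12 to +12 mm), 85 mm tall with a rounded top, 0.24 to 0.39 kg. Above 40 mm it is plain: grip it there across its thickness. This point is on its mid-plane, half-way up (42.5 mm above its underside)
- choc0_mid (a point): a single square broken from a thick bar of dark chocolate, 28 x 28 mm and 12 mm thick, about 12 g, lying flat on the board at some yaw; this point is its centre, 6 mm above its underside
- choc1_mid (a point): a piece of one and a half squares broken from the same bar, 42 mm (its own x) x 28 mm (its own y) and 12 mm thick, about 16 g, lying flat on the board at some yaw; this point is its centre, 6 mm above its underside
- choc2_mid (a point): a single square broken from a thick bar of dark chocolate, 28 x 28 mm and 12 mm thick, about 12 g, lying flat on the board at some yaw; this point is its centre, 6 mm above its underside
- choc3_mid (a point): a single square broken from a thick bar of dark chocolate, 28 x 28 mm and 12 mm thick, about 12 g, lying flat on the board at some yaw; this point is its centre, 6 mm above its underside
- choc4_mid (a point): a single square broken from a thick bar of dark chocolate, 28 x 28 mm and 12 mm thick, about 12 g, lying flat on the board at some yaw; this point is its centre, 6 mm above its underside
- choc5_mid (a point): a piece of one and a half squares broken from the same bar, 42 mm (its own x) x 28 mm (its own y) and 12 mm thick, about 16 g, lying flat on the board at some yaw; this point is its centre, 6 mm above its underside
- scraper: the same scraper; origin at mid-plane on its underside, axes as scraper_mid. Steel blade plate 2.5 mm thick and 40 mm high on its front, the -y side: blade face at y = -14.5 mm over the full 120 mm, ending level with the flat underside. A heel 26 mm high reaches back to y = +20 mm; it stands by itself
- mug_rim (a point): centre of the rim of a white mug, 82 mm across and 95 mm tall, handle at its +y; leave alone
- scale: white kitchen scale, 150 x 215 mm and 30 mm high with a round platform; origin at the centre of its underside; leave alone
- measure: clear measuring cup, 72 mm across and 75 mm tall, standing on the scale's platform; origin at the centre of its underside; leave alone
- plate: cream plate 220 mm across and 22 mm high with coffee sachets on it; origin at the centre of its underside; leave alone

How it is judged (in metres and radians):
On the way:
1. all six pieces lie in the catch tray while it is still pulled out by 80 mm or more (x of choc0_mid in the frame of tray_in between -0.096 and 0.096 m and y of choc0_mid in the frame of tray_in between -0.144 and 0.144 m and z of choc0_mid in the frame of tray_in between -0.004 and 0.048 m and x of choc1_mid in the frame of tray_in between -0.096 and 0.096 m and y of choc1_mid in the frame of tray_in between -0.144 and 0.144 m and z of choc1_mid in the frame of tray_in between -0.004 and 0.048 m and x of choc2_mid in the frame of tray_in between -0.096 and 0.096 m and y of choc2_mid in the frame of tray_in between -0.144 and 0.144 m and z of choc2_mid in the frame of tray_in between -0.004 and 0.048 m and x of choc3_mid in the frame of tray_in between -0.096 and 0.096 m and y of choc3_mid in the frame of tray_in between -0.144 and 0.144 m and z of choc3_mid in the frame of tray_in between -0.004 and 0.048 m and x of choc4_mid in the frame of tray_in between -0.096 and 0.096 m and y of choc4_mid in the frame of tray_in between -0.144 and 0.144 m and z of choc4_mid in the frame of tray_in between -0.004 and 0.048 m and x of choc5_mid in the frame of tray_in between -0.096 and 0.096 m and y of choc5_mid in the frame of tray_in between -0.144 and 0.144 m and z of choc5_mid in the frame of tray_in between -0.004 and 0.048 m and value of joint tray above 0.08 m), for 0.2 s.
At the end, for the whole second after the job is handed in: all six pieces lie still inside the tray, the tray is home to within 6 mm, and the scraper stands upright (within 0.08 rad) and still on the board's flat top in its closed-end third (its centre beyond board y = +40 mm) (x of choc0_mid in the frame of tray_in between -0.096 and 0.096 m and y of choc0_mid in the frame of tray_in between -0.144 and 0.144 m and z of choc0_mid in the frame of tray_in between -0.004 and 0.048 m and x of choc1_mid in the frame of tray_in between -0.096 and 0.096 m and y of choc1_mid in the frame of tray_in between -0.144 and 0.144 m and z of choc1_mid in the frame of tray_in between -0.004 and 0.048 m and x of choc2_mid in the frame of tray_in between -0.096 and 0.096 m and y of choc2_mid in the frame of tray_in between -0.144 and 0.144 m and z of choc2_mid in the frame of tray_in between -0.004 and 0.048 m and x of choc3_mid in the frame of tray_in between -0.096 and 0.096 m and y of choc3_mid in the frame of tray_in between -0.144 and 0.144 m and z of choc3_mid in the frame of tray_in between -0.004 and 0.048 m and x of choc4_mid in the frame of tray_in between -0.096 and 0.096 m and y of choc4_mid in the frame of tray_in between -0.144 and 0.144 m and z of choc4_mid in the frame of tray_in between -0.004 and 0.048 m and x of choc5_mid in the frame of tray_in between -0.096 and 0.096 m and y of choc5_mid in the frame of tray_in between -0.144 and 0.144 m and z of choc5_mid in the frame of tray_in between -0.004 and 0.048 m and value of joint tray below 0.006 m and angle between scraper_mid's own z axis and vertical below 0.08 rad and x of scraper_mid in the frame of board between -0.093 and 0.093 m and y of scraper_mid in the frame of board between 0.04 and 0.144 m and z of scraper_mid in the frame of board between 0.117 and 0.128 m and linear speed of each of scraper, choc0, choc1, choc2, choc3, choc4, choc5 below 0.01 m/s); the robot touches nothing.
It fails at once if the gripper or arm touches a piece of chocolate (contact force between any of the fingers, the arm and choc0 above 0.3 N or contact force between any of the fingers, the arm and choc1 above 0.3 N or contact force between any of the fingers, the arm and choc2 above 0.3 N or contact force between any of the fingers, the arm and choc3 above 0.3 N or contact force between any of the fingers, the arm and choc4 above 0.3 N or contact force between any of the fingers, the arm and choc5 above 0.3 N).
It fails at once if the mug, scale, measuring cup or plate is moved by more than 15 mm (distance of any of mug, scale, measure, plate from where it was at the start of the episode above 0.015 m).
It also fails if it takes over 67 s, if anything falls off the work surface, if the arm or the gripper's body presses on something with over 40 N, if the wrist force passes 120 N, or if a joint passes its speed limit or range.

## Robot

A 7-joint arm with a two-finger parallel gripper is mounted at the origin on the work surface. World frame = base frame: x ahead of the robot, y to its left, z up, the work surface at z = 0. Lengths are in mm, angles in rad, forces in N, time in s.
With the tool pointing down it reaches from about 400 to 875 mm from the base axis. Payload 4.4 kg.
Tool frame: the origin (TCP) lies on the centre line of the jaws, within the pads' length; the fingertips stand 25 mm ahead of it and the grasp point (between the pads) lies 6 mm ahead of it; x points along the fingers, y is the direction in which the jaws open and shut, and the axes are right-handed (so a half turn about x gives the same grasp; the last joint's range is limited). The gripper opens to 85 mm and grips with 20 to 120 N. Pads are 22 mm wide; open, the fingers measure 114 mm over their backs; the gripper's body (76 mm by 85 mm) begins 54 mm behind the grasp point. The pads swing forward as they close: fully open they stand 13 mm farther back than shut.
Start: joints at [-1.368, 0.628, 0.038, 1.517, -0.027, 0.996, -0.02], TCP at [172.6, 626.679, 256.313] pointing down, gripper open.
Joint ranges: [-3.06, 3.06], [-0.37, 2.12], [-1.25, 1.32], [0.18, 2.47], [-1.1, 4.24], [0.23, 1.98], [-2.94, 2.94]. Speed limits (rad/s): [2.57, 2.57, 3.14, 3.14, 3.14, 3.14, 3.14].

## Interface

Orientations are given as [roll, pitch, yaw] about the fixed x, y, z axes, in that order (R = Rz(yaw) Ry(pitch) Rx(roll)).
In Python, from cell import * gives the robot as it stands. The module is installed in compiled form; this text tells all that it offers.
- The arm moves only by the tool jog_arm, never from a script. Its argument "series" is a list of rows, each a list of 3 entries, a list of its own where there are three numbers: the turn, a rotation vector about the tool's x, y, z in degrees, then the shift along the tool's x, y, z in mm, then the gripper's target within -1 to 1 (shut at 1, half-way at 0, fully open at -1). In form: [[[rx, ry, rz], [dx, dy, dz], hand], ...]. A call has 1 to 8 rows; each row shifts and turns the commanded pose from where the row before left it, along the tool's axes as they then stand; what a row does not reach is not made up. A row lasts 1/8 s, in which the tool goes at most 62.5 mm and 10.7 degrees, less where a joint would pass 70% of its speed; a pose out of reach is approached as far as the arm can. A call is refused whole if a number of a shift passes 62.5 or a number of a turn 10.7, either way. A call with a gripper value outside its range is refused whole. The fingers move at their own pace and stop on an object; the grip force is fixed at half the most. Time passes only in rows, so rows that do not move let the fingers close. It gives the time, the measured TCP pose, the force and the opening at its end, in the units of the state.
- read_state(): the state, without advancing time (a new reading comes with each control period).
- get_image(name): name is "scene" or "top"; returns a dict with "img" (400x640x3 uint8, red, green, blue), "range_z" (400x640 float32, mm along the optical axis (not along the pixel's ray), 0 where there is no reading), "fovy" (degrees; the focal length in pixels is half the picture's height over the tangent of half this angle, whatever the lens; pixels are square), "cx", "cy" (the principal point, pixels), "cam_to_world" (4x4, takes a point from camera to world coordinates). Camera axes: x right, y up, looking along -z (the intrinsics and any distortion apply to the point x, -y, -z); pixel columns grow to the right and rows downward; lengths in mm; the calibration is good to about 2 mm. A picture is of the moment at which its call begins.
- finish_job(): hands the job in, once; it reports no verdict.
The state is a dict: "clock": time; "qpos": joint angles; "qd": joint speeds; "tau": joint torques, N m; "eef_pos": TCP position; "tool_rot": TCP orientation; "force": force on the tool from outside, world axes, zero at the start; "torque": the same for the moment, N m; "width": finger opening in mm.
Only numpy, scipy, OpenCV 4.12 (cv2) and the standard library are available. Lean on these libraries where they do the work, as an engineer would, in place of code of your own. Each camera call takes 0.05 s, during which the arm holds its last target. There are 200 camera calls.

## Working session

There is one attempt and no reset: what is moved stays moved. The work goes in short steps, Python scripts to look and compute and a tool call to move; the robot and the scene stay as the last step left them, time stands still between calls to the robot, and variables do not carry over. Pictures are saved under pics/ and viewed, about 8 in all and at most 12, crops included, and the job is handed in when it is done.

Besides the shell and the picture viewer there is one more tool, called after ">>>" as name(argument=value, ...), one argument or row to a line, values as JSON. jog_arm: Moves the arm, as the interface text tells. Its arguments: {"type":"object","properties":{"series":{"type":"array"}},"required":["series"]}

```bash
mkdir -p pics; cat > h.py <<'E'
from cell import *
import numpy as np, cv2
def grab(n):
    d=get_image(n); d['img']=np.array(d['img']); return d
def save(d,name): cv2.imwrite('pics/'+name,d['img'][:,:,::-1])
def pts(d):
    h,w=d['range_z'].shape; f=h/2/np.tan(np.radians(d['fovy'])/2)
    u,v=np.meshgrid(np.arange(w)+.0,np.arange(h)+.0); z=d['range_z']
    P=np.stack([(u-d['cx'])/f*z,-(v-d['cy'])/f*z,-z,np.ones_like(z)],-1)
    return (P@np.array(d['cam_to_world']).T)[...,:3]
def ray(d,u,v,zp):
    h,w=d['range_z'].shape; f=h/2/np.tan(np.radians(d['fovy'])/2)
    M=np.array(d['cam_to_world']); r=M[:3,:3]@np.array([(u-d['cx'])/f,-(v-d['cy'])/f,-1]); o=M[:3,3]
    return o+r*(zp-o[2])/r[2]
E
python3 - <<'E'
from h import *
s=read_state(); print(s)
for n in ('top','scene'):
    d=grab(n); save(d,n+'0.png'); np.save(n+'0.npy',pts(d)); print({k:d[k] for k in d if k not in('img','range_z')})
    P=pts(d); print(P.reshape(-1,3).min(0),P.reshape(-1,3).max(0))
E
```

```text
{'clock': 0.0, 'qpos': array([-1.36778329,  0.62931771,  0.03841948,  1.51839716, -0.02697928,
        0.99632298, -0.02001506]), 'qd': array([ 1.72379379e-03, -4.94098961e-04,  8.89337769e-05, -1.08329178e-04,
       -1.28019860e-03,  1.99821275e-04, -1.49956414e-04]), 'tau': array([ 3.54092244e-04, -5.63406444e+01,  1.22653261e+00, -1.93442005e+01,
        1.11545407e-02,  1.05724524e-02, -6.42341988e-06]), 'eef_pos': array([172.43789689, 626.08826354, 255.39774986]), 'tool_rot': array([-1.55575932,  1.56886853, -1.82455863]), 'force': array([ 0.01626487, -1.15644423, -0.26475511]), 'torque': array([ 0.01222742, -0.04326494, -0.01071661]), 'width': 85.45714901919362}
{'fovy': 54.460888200142335, 'cx': 323.6105700974411, 'cy': 197.3225925497083, 'cam_to_world': array([[-5.96870003e-03,  9.95197220e-01, -9.77080800e-02,
         3.35441239e+02],
       [-9.99807736e-01, -4.11405016e-03,  1.91720192e-02,
        -2.14784881e+00],
       [ 1.86779643e-02,  9.78037262e-02,  9.95030434e-01,
         1.27003351e+03],
       [ 0.00000000e+00,  0.00000000e+00,  0.00000000e+00,
         1.00000000e+00]])}
[ -482.88661575 -1823.06872456  -775.99468085] [1644.01822559 1712.0626046  1270.03350863]
{'fovy': 43.366227824255915, 'cx': 313.0126118152792, 'cy': 203.49431379037944, 'cam_to_world': array([[-5.39832423e-01, -7.11743181e-01,  4.49446992e-01,
         1.10202089e+03],
       [ 8.41758416e-01, -4.53346927e-01,  2.93119998e-01,
         3.98880959e+02],
       [-4.87074755e-03,  5.36561467e-01,  8.43847183e-01,
         1.30053377e+03],
       [ 0.00000000e+00,  0.00000000e+00,  0.00000000e+00,
         1.00000000e+00]])}
[ -710.39995144 -1625.82614084  -772.29174608] [1421.39984259  928.44083319 1300.53376798]
```

View pics/top0.png

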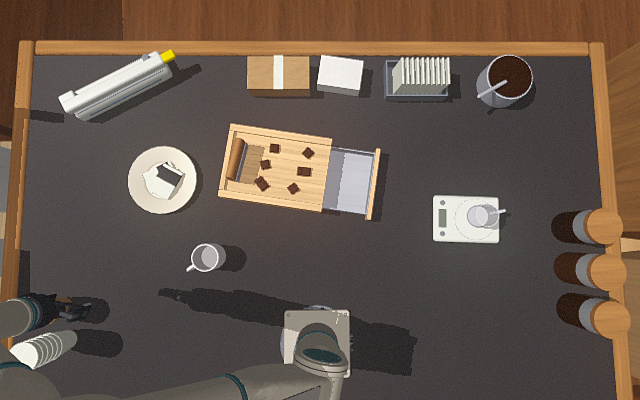

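View pics/scene0.png

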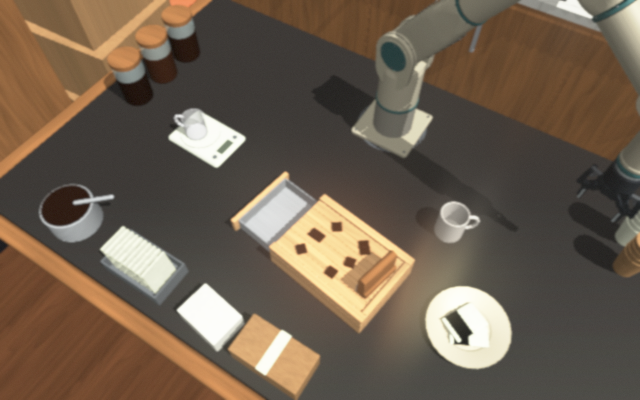

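```bash
cat >> h.py <<'E'
def measure(d):
    P=pts(d); I=d['img'].astype(int)
    h,w=P.shape[:2]; U,V=np.meshgrid(np.arange(w),np.arange(h))
    roi=(P[...,0]>350)&(P[...,0]<720)&(P[...,1]>-250)&(P[...,1]<330)
    return P,I,roi
def rect(xy): return cv2.minAreaRect(np.asarray(xy,np.float32))
E
python3 - <<'E'
from h import *
for n in ('top','scene'):
    d=grab(n); P,I,roi=measure(d)
    b=roi&(P[...,2]>72)&(P[...,2]<96)
    _,lab,st,_=cv2.connectedComponentsWithStats(b.astype(np.uint8)); k=1+np.argmax(st[1:,4]); b=lab==k
    r=rect(P[b][:,:2]); print(n,'board',r,'\n',cv2.boxPoints(r), np.median(P[b][:,2]))
    wood=b&(I.sum(-1)>300)
    s=roi&(P[...,2]>140)&(P[...,2]<190); q=P[s]; r=rect(q[:,:2]); print('scr top',s.sum(),r,q[:,2].max(),q[:,2].min()); print(cv2.boxPoints(r))
    c=roi&(P[...,2]>70)&(P[...,2]<105)&(I.sum(-1)<170)
    _,lab,st,_=cv2.connectedComponentsWithStats(c.astype(np.uint8))
    for i in range(1,len(st)):
        if st[i,4]>15: q=P[lab==i]; r=rect(q[:,:2]); print('choc',st[i],np.round(q.mean(0)),np.round(r[1]))
    f=roi&(P[...,2]>40)&(P[...,2]<64)&(I[...,0]>I[...,2]+40)
    _,lab,st,_=cv2.connectedComponentsWithStats(f.astype(np.uint8))
    for i in range(1,len(st)):
        if st[i,4]>30: q=P[lab==i]; r=rect(q[:,:2]); print('front',st[i],np.round(q.mean(0)),r,np.round(cv2.boxPoints(r)))
    if n=='top': cv2.imwrite('pics/crop.png',cv2.resize(d['img'][110:230,205:395,::-1],None,fx=4,fy=4,interpolation=cv2.INTER_CUBIC))
E
```

```text
top board ((546.7803955078125, 124.53953552246094), (321.0550537109375, 231.2904815673828), 81.20443725585938) 
 [[407.94897  -16.416992]
 [636.51953  -51.783455]
 [685.6118   265.49606 ]
 [457.04126  300.86252 ]] 79.99067653153747
scr top 377 ((561.3629150390625, 236.10655212402344), (23.990219116210938, 119.42733764648438), 76.00110626220703) 168.320234073012 140.17088840156634
[[500.5211  238.91263]
 [616.4014  210.02277]
 [622.2047  233.30048]
 [506.3244  262.19034]]
front [366 148  14  72 328] [ 496. -182.   56.] ((498.3929748535156, -182.869873046875), (15.298796653747559, 229.02487182617188), 81.11835479736328) [[ 384. -173.]
 [ 610. -208.]
 [ 613. -193.]
 [ 386. -158.]]
scene board ((547.7938232421875, 127.18268585205078), (321.5691223144531, 233.61485290527344), 81.07124328613281) 
 [[407.44708  -13.524261]
 [638.231    -49.78273 ]
 [688.14056  267.88965 ]
 [457.35663  304.1481  ]] 81.61573087741147
scr top 496 ((564.1075439453125, 241.2157745361328), (24.909269332885742, 122.30687713623047), 75.83999633789062) 170.29013003753994 140.03590759499002
[[501.76538 244.09956]
 [620.3561  214.17955]
 [626.4497  238.33199]
 [507.859   268.252  ]]
front [232 172  57  53 374] [ 506. -178.   56.] ((500.54083251953125, -178.43194580078125), (19.600929260253906, 229.30746459960938), 80.81881713867188) [[ 386. -170.]
 [ 612. -206.]
 [ 615. -187.]
 [ 389. -150.]]
front [271 252 143  77 434] [640. 160.  52.] ((631.3037109375, 170.10267639160156), (185.9420623779297, 390.6312255859375), 26.79473114013672) [[460. 303.]
 [636. -46.]
 [802.  38.]
 [626. 386.]]
```

View pics/crop.png

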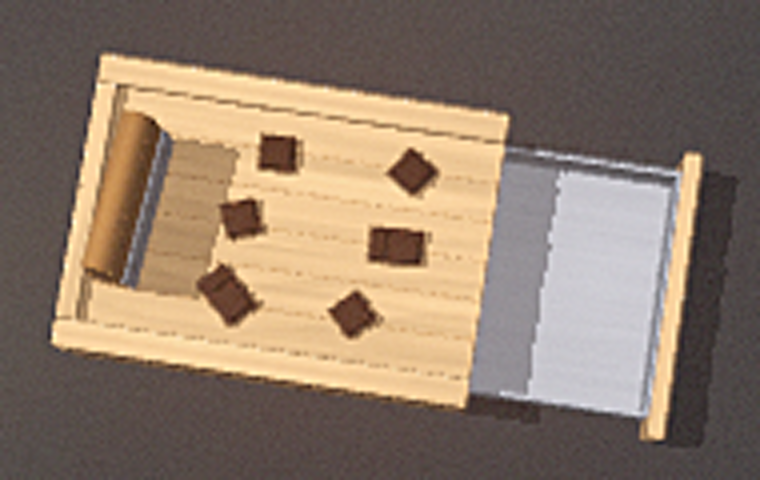

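```bash
cat >> h.py <<'E'
from scipy.spatial.transform import Rotation as Ro
BC=np.array([546.9,125.3]); BY=np.radians(-8.8)
def b2w(x,y): c,s=np.cos(BY),np.sin(BY); return BC+np.array([c*x-s*y,s*x+c*y])
def w2b(p): c,s=np.cos(BY),np.sin(BY); d=np.asarray(p)[...,:2]-BC; return np.stack([c*d[...,0]+s*d[...,1],-s*d[...,0]+c*d[...,1]],-1)
def st():
    s=read_state(); R=Ro.from_euler('xyz',s['tool_rot']).as_matrix(); return s,R
def chocs(d):
    P,I,roi=measure(d); hsv=cv2.cvtColor(d['img'],cv2.COLOR_RGB2HSV)
    c=((P[...,0]>380)&(P[...,0]<700)&(P[...,1]>-230)&(P[...,1]<300)&(P[...,2]>5)&(P[...,2]<100)&(hsv[...,2]<110)&(hsv[...,1]>100)).astype(np.uint8)
    _,lab,stt,cen=cv2.connectedComponentsWithStats(c); out=[]
    for i in range(1,len(stt)):
        if stt[i,4]>12:
            q=P[lab==i]; out.append((stt[i,4],np.round(cen[i]),np.round(w2b(np.median(q,0))),round(float(np.median(q[:,2]))),np.round(rect(w2b(q))[1])))
    return out
def go(x,y,z,yawdeg):
    # target in world, tool y along yawdeg (mod 180)
    s,R=st(); ty=R[:,1]; cur=np.degrees(np.arctan2(ty[1],ty[0])); dw=(yawdeg-cur+90)%180-90
    rx=np.sign(R[2,0])*dw
    t=np.array([x,y,z])-s['eef_pos']
    print('clock',s['clock'],'tcp',np.round(s['eef_pos'],1),'F',np.round(s['force'],1),'w',round(s['width'],1),'toolx',np.round(R[:,0],3))
    print('turn rx',round(rx,1),'shift before-turn axes',np.round(R.T@t,1),'after-turn',np.round((R@Ro.from_euler('x',rx,degrees=True).as_matrix()).T@t,1))
E
python3 - <<'E'
from h import *
d=grab('top')
for o in chocs(d): print(o)
print(w2b([562.5,238]),w2b([498,-182.5]))
s,R=st(); print(np.round(R,3))
go(562,238,210,76)
P=pts(d)
for y in (60,): 
  m=(abs(P[...,2]-95)<4)&(P[...,1]>300)&(P[...,1]<420)&(P[...,0]<400)&(P[...,0]>200); print('mug',rect(P[m][:,:2])); 
E
```

```text
(np.int32(69), array([274., 148.]), array([57., 11.]), 89, array([25., 26.]))
(np.int32(68), array([308., 153.]), array([ 58., -95.]), 90, array([26., 25.]))
(np.int32(69), array([265., 164.]), array([ 3., 30.]), 90, array([26., 25.]))
(np.int32(105), array([304., 171.]), array([ -0., -92.]), 90, array([26., 39.]))
(np.int32(104), array([261., 183.]), array([-56.,  32.]), 89, array([41., 26.]))
(np.int32(70), array([293., 188.]), array([-57., -66.]), 89, array([25., 26.]))
[ -1.825141   113.75991764] [  -1.23532744 -311.6577032 ]
[[-0.     0.266  0.964]
 [-0.001  0.964 -0.266]
 [-1.    -0.001  0.   ]]
clock 0.25 tcp [172.5 626.4 255.9] F [-0.7  0.4 -0.7] w 85.5 toolx [-0.    -0.001 -1.   ]
turn rx -1.4 shift before-turn axes [  46.1 -271.   478.6] after-turn [  46.1 -282.6  471.9]
mug ((272.3747863769531, 336.209716796875), (79.78034210205078, 71.4508056640625), 0.7652726173400879)
```

>>> jog_arm(
  series=[
    [[-1.4,0,0],[0,0,0],-1],
    [[0,0,0],[3,-28,47],-1],
    [[0,0,0],[3,-28,47],-1],
    [[0,0,0],[3,-28,47],-1],
    [[0,0,0],[3,-28,47],-1],
    [[0,0,0],[3,-28,47],-1],
    [[0,0,0],[3,-28,47],-1],
    [[0,0,0],[3,-28,47],-1],
  ],
)

```text
clock: 1.25
eef_pos: [445.6, 355.7, 235.4]
tool_rot: [1.118, 1.57, 0.875]
force: [0.1, 0.5, 0.0]
width: 85.4
```

>>> jog_arm(
  series=[
    [[0,0,0],[3,-28,47],-1],
    [[0,0,0],[3,-28,47],-1],
    [[0,0,0],[3,-3,2],-1],
    [[0,0,0],[0,0,0],-1],
  ],
)

```text
clock: 1.75
eef_pos: [522.9, 276.4, 226.0]
tool_rot: [-3.053, 1.57, 2.986]
force: [-0.8, 1.0, -0.2]
width: 85.3
```

```bash
python3 - <<'E'
from h import *
go(562,238,150,76); print(st()[0]['qpos'])
for n in('scene',):
  d=grab(n); save(d,n+'1.png'); cv2.imwrite('pics/crop1.png',cv2.resize(d['img'][160:330,220:440,::-1],None,fx=3.4,fy=3.4))
E
```

```text
clock 1.75 tcp [522.9 276.4 226. ] F [-0.8  1.  -0.2] w 85.3 toolx [-0.001  0.    -1.   ]
turn rx -0.0 shift before-turn axes [ 75.9 -27.7  47.3] after-turn [ 75.9 -27.8  47.3]
[-0.55043426  0.57792901  0.02684869  1.71973066 -0.02060453  0.84511979
  0.81190385]
```

View pics/crop1.png

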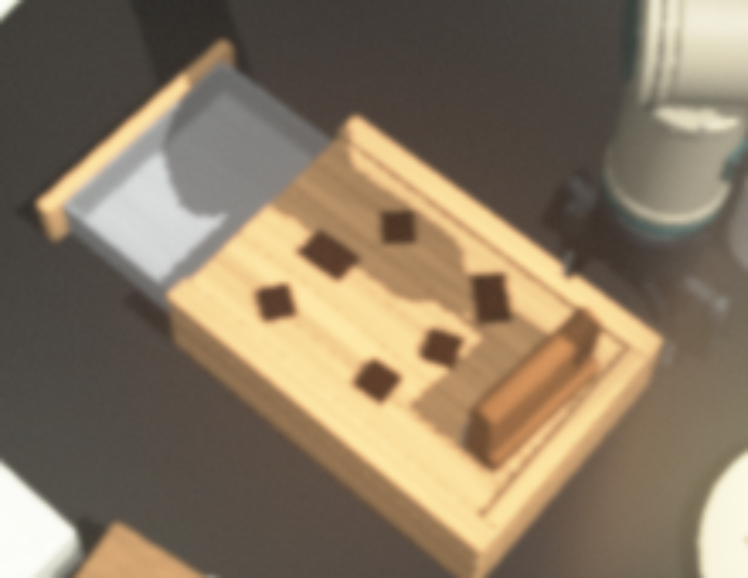

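>>> jog_arm(
  series=[
    [[0,0,0],[0,-14,24],-1],
    [[0,0,0],[0,-14,24],-1],
    [[0,0,0],[0,0,0],-1],
    [[0,0,0],[0,0,0],-1],
  ],
)

```text
clock: 2.3
eef_pos: [561.7, 239.8, 226.3]
tool_rot: [2.507, 1.569, 2.265]
force: [0.1, 0.2, 0.1]
width: 85.2
```

```bash
python3 - <<'E'
from h import *
go(562,238,150,76)
E
```

```text
clock 2.3 tcp [561.7 239.8 226.3] F [0.1 0.2 0.1] w 85.2 toolx [-0.001  0.001 -1.   ]
turn rx 0.2 shift before-turn axes [76.3 -1.8  0.8] after-turn [76.3 -1.7  0.8]
```

>>> jog_arm(
  series=[
    [[0,0,0],[26,-1,0],-1],
    [[0,0,0],[26,0,0],-1],
    [[0,0,0],[24,0,0],-1],
    [[0,0,0],[0,0,0],-1],
    [[0,0,0],[0,0,0],1],
    [[0,0,0],[0,0,0],1],
    [[0,0,0],[0,0,0],1],
    [[0,0,0],[0,0,0],1],
  ],
)

```text
clock: 3.3
eef_pos: [563.2, 237.0, 151.1]
tool_rot: [0.84, 1.569, 0.595]
force: [0.2, 0.2, 4.4]
width: 23.0
```

>>> jog_arm(
  series=[
    [[0,0,0],[0,0,0],1],
    [[0,0,0],[0,0,0],1],
    [[0,0,0],[0,0,0],1],
    [[0,0,0],[0,0,0],1],
  ],
)

```text
clock: 3.8
eef_pos: [563.3, 237.0, 151.1]
tool_rot: [0.823, 1.569, 0.579]
force: [-0.6, 0.6, 5.4]
width: 23.0
```

```bash
python3 - <<'E'
from h import *
x,y=b2w(-31,108); print(x,y); go(x,y,150,81.2); print(np.round(w2b(st()[0]['eef_pos'])))
E
```

```text
532.787390493833 236.77122612103287
clock 3.8 tcp [563.3 237.  151.1] F [-0.6  0.6  5.4] w 23.0 toolx [ 0.001  0.001 -1.   ]
turn rx -5.2 shift before-turn axes [  1.1  -7.6 -29.5] after-turn [  1.1  -4.9 -30.1]
[ -1. 113.]
```

>>> jog_arm(
  series=[
    [[0,0,0],[-1.5,0,0],1],
    [[-2.6,0,0],[0,0,0],1],
    [[-2.6,0,0],[0,0,0],1],
    [[0,0,0],[0,-2,-15],1],
    [[0,0,0],[0,-2,-14],1],
    [[0,0,0],[0,0,0],1],
    [[0,0,0],[0,0,0],1],
  ],
)

```text
clock: 4.68
eef_pos: [533.8, 237.2, 151.9]
tool_rot: [0.595, 1.571, 0.442]
force: [-0.8, -0.2, -2.1]
width: 23.4
```

```bash
python3 - <<'E'
from h import *
x,y=b2w(-30,-150); print(x,y); go(x,y,152,81.2); print(np.round(w2b(st()[0]['eef_pos'])))
d=grab('top')
for o in chocs(d): print(o)
P,I,roi=measure(d); s=roi&(P[...,2]>135)&(P[...,2]<168)&(I[...,0]>I[...,2]+40); r=rect(w2b(P[s])); print(r)
E
```

```text
494.30527311399766 -18.34468212846177
clock 4.675 tcp [533.8 237.2 151.9] F [-0.8 -0.2 -2.1] w 23.4 toolx [ 0.  0. -1.]
turn rx 0.0 shift before-turn axes [-2.000e-01 -2.586e+02  0.000e+00] after-turn [-2.000e-01 -2.586e+02  1.000e-01]
[-30. 109.]
(np.int32(70), array([274., 148.]), array([57., 11.]), 90, array([26., 25.]))
(np.int32(69), array([308., 153.]), array([ 58., -95.]), 89, array([25., 27.]))
(np.int32(71), array([265., 164.]), array([ 3., 30.]), 90, array([27., 26.]))
(np.int32(114), array([303., 171.]), array([ -1., -89.]), 89, array([26., 41.]))
(np.int32(112), array([261., 183.]), array([-56.,  32.]), 88, array([41., 27.]))
(np.int32(76), array([293., 188.]), array([-57., -66.]), 90, array([27., 27.]))
((-29.198177337646484, 102.97074127197266), (116.3515853881836, 21.23784065246582), 2.65562105178833)
```

>>> jog_arm(
  series=[
    [[0,0,0],[0,-12,0],1],
    [[0,0,0],[0,-15,0],1],
    [[0,0,0],[0,-15,0],1],
    [[0,0,0],[0,-13,0],1],
    [[0,0,0],[0,-13,0],1],
    [[0,0,0],[0,-13,0],1],
    [[0,0,0],[0,-13,0],1],
    [[0,0,0],[0,-13,0],1],
  ],
)

```text
clock: 5.72
eef_pos: [517.1, 130.6, 151.8]
tool_rot: [0.617, 1.571, 0.463]
force: [0.4, 1.2, -3.2]
width: 23.2
```

>>> jog_arm(
  series=[
    [[0,0,0],[0,-12,0],1],
    [[0,0,0],[0,-12,0],1],
    [[0,0,0],[0,-12,0],1],
    [[0,0,0],[0,-12,0],1],
    [[0,0,0],[0,-12,0],1],
    [[0,0,0],[0,-12,0],1],
    [[0,0,0],[0,-10,0],1],
    [[0,0,0],[0,0,0],1],
  ],
)

```text
clock: 6.72
eef_pos: [504.5, 49.2, 151.8]
tool_rot: [-1.988, 1.57, -2.143]
force: [-0.5, -0.3, -2.5]
width: 23.4
```

```bash
python3 - <<'E'
from h import *
x,y=b2w(-30,-150); go(x,y,151.5,81.2); print(np.round(w2b(st()[0]['eef_pos'])))
d=grab('scene')
for o in chocs(d): print(o)
cv2.imwrite('pics/crop2.png',cv2.resize(d['img'][160:330,220:440,::-1],None,fx=3.4,fy=3.4))
E
```

```text
clock 6.725 tcp [504.5  49.2 151.8] F [-0.5 -0.3 -2.5] w 23.4 toolx [-0. -0. -1.]
turn rx -0.1 shift before-turn axes [  0.3 -68.3   0.4] after-turn [  0.3 -68.3   0.3]
[-30. -82.]
(np.int32(17), array([314., 210.]), array([ -52., -144.]), 89, array([13.,  9.]))
(np.int32(124), array([303., 224.]), array([   4., -136.]), 89, array([50., 24.]))
(np.int32(52), array([300., 248.]), array([ 64., -89.]), 91, array([22., 18.]))
(np.int32(43), array([330., 272.]), array([63., 14.]), 91, array([17., 21.]))
```

View pics/crop2.png

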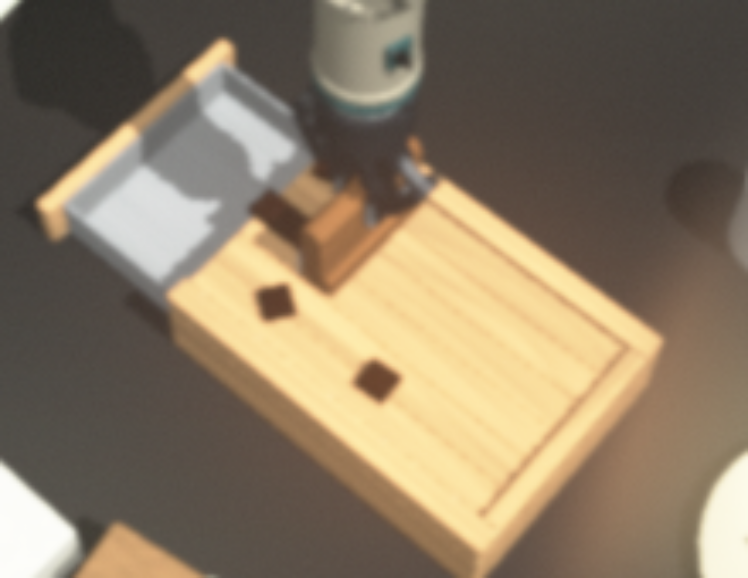

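>>> jog_arm(
  series=[
    [[0,0,0],[0,-10,0],1],
    [[0,0,0],[0,-11,0],1],
    [[0,0,0],[0,-10,0],1],
    [[0,0,0],[0,-9,0],1],
    [[0,0,0],[0,-9,0],1],
    [[0,0,0],[0,-9,0],1],
    [[0,0,0],[0,-9,0],1],
    [[0,0,0],[0,-6,0],1],
  ],
)

```text
clock: 7.78
eef_pos: [493.3, -22.5, 151.8]
tool_rot: [-2.154, 1.571, -2.308]
force: [-0.0, 0.4, -2.9]
width: 23.0
```

>>> jog_arm(
  series=[
    [[0,0,0],[0,0,0],1],
    [[0,0,0],[0,0,0],1],
    [[0,0,0],[0,0,0],1],
  ],
)

```text
clock: 8.15
eef_pos: [493.5, -21.3, 151.8]
tool_rot: [1.521, 1.571, 1.368]
force: [-0.0, -1.0, -3.1]
width: 23.2
```

```bash
python3 - <<'E'
from h import *
x,y=b2w(-30,-150); go(x,y,151.5,81.2); print(np.round(w2b(st()[0]['eef_pos'])))
d=grab('scene')
for o in chocs(d): print(o)
for o in chocs(grab('top')): print(o)
E
```

```text
clock 8.15 tcp [493.5 -21.3 151.8] F [-0.  -1.  -3.1] w 23.2 toolx [ 0.  0. -1.]
turn rx 0.0 shift before-turn axes [0.3 3.1 0.3] after-turn [0.3 3.1 0.3]
[ -30. -153.]
(np.int32(20), array([285., 222.]), array([   4., -208.]), 21, array([20., 12.]))
(np.int32(50), array([300., 248.]), array([ 64., -88.]), 92, array([22., 18.]))
(np.int32(67), array([274., 148.]), array([57., 11.]), 89, array([26., 25.]))
```

>>> jog_arm(
  series=[
    [[0,0,0],[-20,0,0],1],
    [[0,0,0],[-20,0,0],1],
    [[0,0,0],[0,35,0],1],
    [[0,0,0],[0,45,15],1],
    [[0,0,0],[0,45,15],1],
    [[0,0,0],[0,45,15],1],
    [[0,0,0],[0,40,10],1],
    [[0,0,0],[0,20,5],1],
  ],
)

```text
clock: 9.25
eef_pos: [588.1, 200.0, 191.5]
tool_rot: [1.727, 1.569, 1.577]
force: [-0.2, -0.5, -1.4]
width: 23.1
```

>>> jog_arm(
  series=[
    [[0,0,0],[0,0,0],1],
    [[0,0,0],[0,0,0],1],
  ],
)

```text
clock: 9.5
eef_pos: [587.4, 194.8, 191.5]
tool_rot: [-2.076, 1.569, -2.231]
force: [0.4, 0.1, -2.1]
width: 22.9
```

```bash
python3 - <<'E'
from h import *
x,y=b2w(30,72); go(x,y,152,81.2); print(np.round(w2b(st()[0]['eef_pos'])))
for n in ('scene','top'):
  d=grab(n)
  for o in chocs(d): print(o)
  cv2.imwrite(f'pics/c3{n}.png',cv2.resize(d['img'][160:330,220:440,::-1] if n=='scene' else d['img'][110:230,205:395,::-1],None,fx=3.4,fy=3.4))
E
```

```text
clock 9.5 tcp [587.4 194.8 191.5] F [ 0.4  0.1 -2.1] w 22.9 toolx [-0.001 -0.002 -1.   ]
turn rx -0.1 shift before-turn axes [39.5 -2.8  0.7] after-turn [39.5 -2.8  0.7]
[29. 75.]
(np.int32(33), array([304., 208.]), array([ -66., -196.]), 22, array([30., 17.]))
(np.int32(51), array([287., 223.]), array([   1., -201.]), 20, array([37., 18.]))
(np.int32(73), array([301., 248.]), array([ 63., -88.]), 91, array([26., 22.]))
(np.int32(86), array([331., 272.]), array([63., 17.]), 90, array([23., 26.]))
(np.int32(78), array([274., 148.]), array([57., 11.]), 88, array([26., 25.]))
(np.int32(76), array([307., 153.]), array([ 57., -92.]), 90, array([27., 27.]))
(np.int32(143), array([336., 179.]), array([  -1., -194.]), 21, array([26., 60.]))
(np.int32(132), array([331., 200.]), array([ -73., -188.]), 22, array([46., 38.]))
```

View pics/c3scene.png

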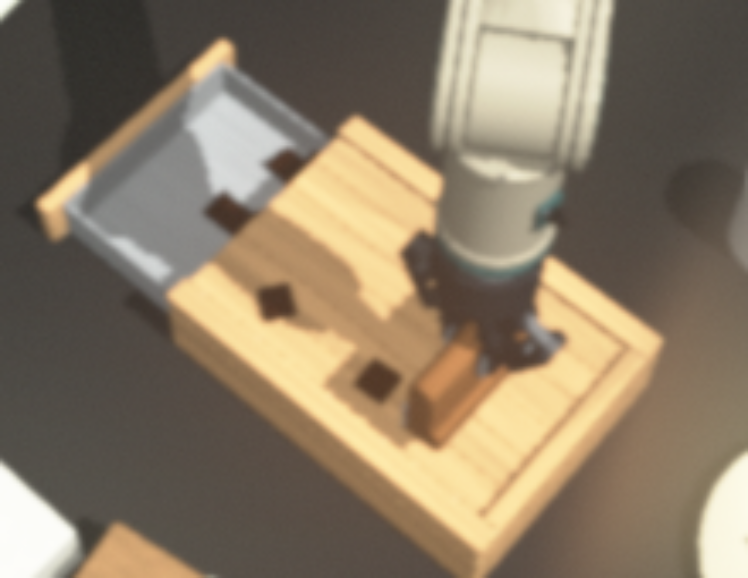

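>>> jog_arm(
  series=[
    [[0,0,0],[20,-1,0],1],
    [[0,0,0],[15,0,0],1],
    [[0,0,0],[4,0,0],1],
    [[0,0,0],[0,0,0],1],
    [[0,0,0],[0,-12,0],1],
    [[0,0,0],[0,-13,0],1],
    [[0,0,0],[0,-13,0],1],
    [[0,0,0],[0,-13,0],1],
  ],
)

```text
clock: 10.6
eef_pos: [580.0, 143.6, 153.0]
tool_rot: [-0.286, 1.57, -0.441]
force: [1.0, 0.0, -2.9]
width: 23.1
```

>>> jog_arm(
  series=[
    [[0,0,0],[0,-13,0],1],
    [[0,0,0],[0,-13,0],1],
    [[0,0,0],[0,-13,0],1],
    [[0,0,0],[0,-13,0],1],
    [[0,0,0],[0,-13,0],1],
    [[0,0,0],[0,-13,0],1],
    [[0,0,0],[0,-13,0],1],
    [[0,0,0],[0,0,0],1],
  ],
)

```text
clock: 11.6
eef_pos: [565.9, 53.2, 152.8]
tool_rot: [-1.826, 1.57, -1.982]
force: [-0.5, 0.1, -3.0]
width: 22.8
```

```bash
python3 - <<'E'
from h import *
x,y=b2w(30,-153); go(x,y,152,81.2); print(np.round(w2b(st()[0]['eef_pos'])))
E
```

```text
clock 11.6 tcp [565.9  53.2 152.8] F [-0.5  0.1 -3. ] w 22.8 toolx [-0.    -0.001 -1.   ]
turn rx -0.1 shift before-turn axes [  0.8 -84.7   0.4] after-turn [  0.8 -84.7   0.2]
[ 30. -68.]
```

>>> jog_arm(
  series=[
    [[0,0,0],[0,-11,0],1],
    [[0,0,0],[0,-11,0],1],
    [[0,0,0],[0,-11,0],1],
    [[0,0,0],[0,-10,0],1],
    [[0,0,0],[0,-10,0],1],
    [[0,0,0],[0,-10,0],1],
    [[0,0,0],[0,-10,0],1],
    [[0,0,0],[0,-8,0],1],
  ],
)

```text
clock: 12.6
eef_pos: [553.5, -25.8, 152.8]
tool_rot: [-2.042, 1.571, -2.196]
force: [-0.7, -0.7, -2.4]
width: 22.9
```

>>> jog_arm(
  series=[
    [[0,0,0],[0,-4,0],1],
    [[0,0,0],[0,0,0],1],
    [[0,0,0],[0,0,0],1],
    [[0,0,0],[0,0,0],1],
    [[0,0,0],[-20,0,0],1],
    [[0,0,0],[-15,0,0],1],
    [[0,0,0],[0,30,0],1],
    [[0,0,0],[0,40,-6],1],
  ],
)

```text
clock: 13.6
eef_pos: [558.7, 40.6, 188.5]
tool_rot: [-0.121, 1.569, -0.278]
force: [0.0, 0.2, -2.1]
width: 23.1
```

>>> jog_arm(
  series=[
    [[0,0,0],[0,45,-6],1],
    [[0,0,0],[0,45,-6],1],
    [[0,0,0],[0,45,-6],1],
    [[0,0,0],[0,25,-6],1],
    [[0,0,0],[0,0,0],1],
    [[0,0,0],[0,0,0],1],
  ],
)

```text
clock: 14.35
eef_pos: [558.7, 201.6, 187.9]
tool_rot: [-1.441, 1.57, -1.596]
force: [0.1, -0.2, -2.8]
width: 23.1
```

```bash
python3 - <<'E'
from h import *
x,y=b2w(0,90); go(x,y,151,81.2); print(np.round(w2b(st()[0]['eef_pos'])))
for n in ('scene','top'):
  d=grab(n)
  for o in chocs(d): print(o)
  cv2.imwrite(f'pics/c4{n}.png',cv2.resize(d['img'][160:330,220:440,::-1] if n=='scene' else d['img'][110:230,205:395,::-1],None,fx=3.4,fy=3.4))
E
```

```text
clock 14.35 tcp [558.7 201.6 187.9] F [ 0.1 -0.2 -2.8] w 23.1 toolx [-0.    -0.001 -1.   ]
turn rx -0.0 shift before-turn axes [36.9 12.8  0. ] after-turn [36.9 12.8  0. ]
[-0. 77.]
(np.int32(37), array([304., 208.]), array([ -68., -197.]), 21, array([31., 20.]))
(np.int32(52), array([287., 223.]), array([   1., -200.]), 21, array([30., 18.]))
(np.int32(20), array([270., 240.]), array([  76., -199.]), 19, array([13., 17.]))
(np.int32(110), array([340., 160.]), array([  66., -198.]), 21, array([33., 59.]))
(np.int32(144), array([336., 179.]), array([  -1., -193.]), 21, array([25., 61.]))
(np.int32(132), array([331., 200.]), array([ -73., -188.]), 22, array([45., 39.]))
```

View pics/c4top.png

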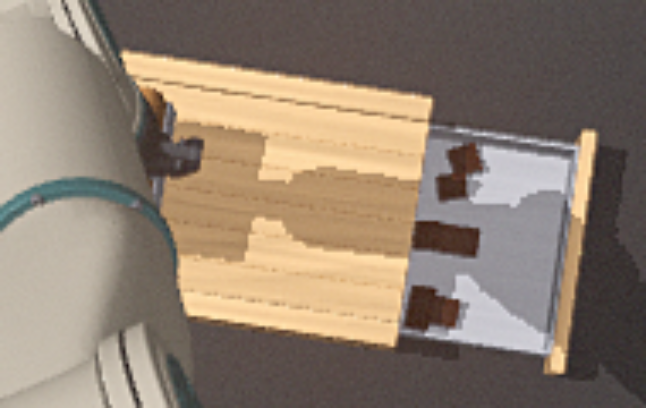

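>>> jog_arm(
  series=[
    [[0,0,0],[15,12,0],1],
    [[0,0,0],[15,0,0],1],
    [[0,0,0],[4,0,0],1],
    [[0,0,0],[1.5,0,0],1],
    [[0,0,0],[0,0,0],1],
    [[0,0,0],[0,0,0],1],
  ],
)

```text
clock: 15.2
eef_pos: [560.7, 214.8, 152.7]
tool_rot: [0.528, 1.57, 0.374]
force: [0.5, 0.5, -2.3]
width: 22.9
```

>>> jog_arm(
  series=[
    [[0,0,0],[1,0,0],1],
    [[0,0,0],[0,0,0],1],
    [[0,0,0],[0,0,0],1],
  ],
)

```text
clock: 15.58
eef_pos: [560.5, 214.8, 151.4]
tool_rot: [0.91, 1.571, 0.757]
force: [0.9, -0.3, -2.8]
width: 23.0
```

>>> jog_arm(
  series=[
    [[0,0,0],[0.7,0,0],1],
    [[0,0,0],[0,0,0],1],
    [[0,0,0],[0,0,0],1],
  ],
)

```text
clock: 15.95
eef_pos: [560.7, 214.8, 151.1]
tool_rot: [0.402, 1.57, 0.249]
force: [-0.3, 0.4, 4.7]
width: 23.1
```

>>> jog_arm(
  series=[
    [[0,0,0],[0.7,0,0],1],
    [[0,0,0],[0,0,0],1],
    [[0,0,0],[0,0,0],1],
  ],
)

```text
clock: 16.32
eef_pos: [560.7, 214.8, 151.1]
tool_rot: [0.446, 1.57, 0.293]
force: [-1.3, -1.7, 10.0]
width: 23.1
```

>>> jog_arm(
  series=[
    [[0,0,0],[0,0,0],-1],
    [[0,0,0],[0,0,0],-1],
    [[0,0,0],[0,0,0],-1],
    [[0,0,0],[0,0,0],-1],
    [[0,0,0],[0,0,0],-1],
    [[0,0,0],[-20,0,0],-1],
    [[0,0,0],[-35,0,0],-1],
    [[0,0,0],[-35,0,0],-1],
  ],
)

```text
clock: 17.32
eef_pos: [560.3, 214.7, 240.6]
tool_rot: [-2.658, 1.57, -2.812]
force: [-0.3, -0.3, -0.8]
width: 85.1
```

```bash
python3 - <<'E'
from h import *
x,y=b2w(0,-395); print(x,y); go(x,y,55,81.2)
d=grab('scene'); P,I,roi=measure(d); s=roi&(P[...,2]>130)&(P[...,2]<172)&(I[...,0]>I[...,2]+40); r=rect(w2b(P[s])); print(r,np.percentile(P[s][:,2],98))
d=grab('top');P=pts(d); m=(P[...,2]>15)&(P[...,1]<-250)&(P[...,1]>-480)&(P[...,0]>300)&(P[...,0]<620); print('scale',P[m].min(0),P[m].max(0))
E
```

```text
486.4705946678049 -265.05021067138836
clock 17.325 tcp [560.3 214.7 240.6] F [-0.3 -0.3 -0.8] w 85.1 toolx [-0.001 -0.    -1.   ]
turn rx -0.0 shift before-turn axes [ 185.8 -485.3    0.6] after-turn [ 185.8 -485.3    0.6]
((2.3334579467773438, 94.25114440917969), (25.269433975219727, 117.18708801269531), 89.82649993896484) 167.24518659513382
scale [ 315.08299658 -479.90027651   15.00915155] [ 464.71893087 -378.38989788   37.68115189]
```

>>> jog_arm(
  series=[
    [[0,0,0],[0,-40,0],1],
    [[0,0,0],[0,-60,0],1],
    [[0,0,0],[0,-60,0],1],
    [[0,0,0],[0,-60,0],1],
    [[0,0,0],[0,-60,0],1],
    [[0,0,0],[0,-60,0],1],
    [[0,0,0],[0,-60,0],1],
    [[0,0,0],[0,-50,0],1],
  ],
)

```text
clock: 18.42
eef_pos: [490.5, -232.4, 239.4]
tool_rot: [-2.719, 1.57, -2.874]
force: [0.7, 0.8, -0.2]
width: -0.0
```

>>> jog_arm(
  series=[
    [[0,0,0],[0,0,0],1],
    [[0,0,0],[0,0,0],1],
  ],
)

```text
clock: 18.68
eef_pos: [491.4, -229.0, 239.3]
tool_rot: [2.257, 1.569, 2.104]
force: [-0.2, 0.6, 0.9]
width: 0.2
```

```bash
python3 - <<'E'
from h import *
x,y=b2w(0,-375); print(x,y); go(x,y,60,81.2)
E
```

```text
489.5303113934857 -245.2856430424573
clock 18.675 tcp [ 491.4 -229.   239.3] F [-0.2  0.6  0.9] w 0.2 toolx [-0.001  0.001 -1.   ]
turn rx 0.0 shift before-turn axes [179.3 -16.6   0.8] after-turn [179.3 -16.6   0.8]
```

>>> jog_arm(
  series=[
    [[0,0,0],[0,-17,0],1],
    [[0,0,0],[40,0,0],1],
    [[0,0,0],[45,0,0],1],
    [[0,0,0],[45,0,0],1],
    [[0,0,0],[35,0,0],1],
    [[0,0,0],[14,0,0],1],
    [[0,0,0],[0,0,0],1],
    [[0,0,0],[0,0,0],1],
  ],
)

```text
clock: 19.68
eef_pos: [490.0, -247.2, 62.2]
tool_rot: [-0.301, 1.568, -0.455]
force: [1.2, -0.6, 0.7]
width: 0.2
```

```bash
python3 - <<'E'
from h import *
x,y=b2w(0,-200); print(x,y); go(x,y,60,81.2); print(w2b(st()[0]['eef_pos']))
E
```

```text
516.3028327431923 -72.34567628931056
clock 19.675 tcp [ 490.  -247.2   62.2] F [ 1.2 -0.6  0.7] w 0.2 toolx [ 0.002 -0.001 -1.   ]
turn rx 0.0 shift before-turn axes [  2.  176.8  -0.7] after-turn [  2.  176.8  -0.7]
[   0.71586522 -376.80012485]
```

>>> jog_arm(
  series=[
    [[0,0,0],[2,15,0],1],
    [[0,0,0],[0,10,0],1],
    [[0,0,0],[0,8,0],1],
    [[0,0,0],[0,8,0],1],
    [[0,0,0],[0,8,0],1],
    [[0,0,0],[0,8,0],1],
    [[0,0,0],[0,9,0],1],
    [[0,0,0],[0,9,0],1],
  ],
)

```text
clock: 20.68
eef_pos: [500.6, -172.2, 59.0]
tool_rot: [-0.6, 1.571, -0.754]
force: [0.0, -2.5, 1.0]
width: 0.1
```

>>> jog_arm(
  series=[
    [[0,0,0],[0,9,0],1],
    [[0,0,0],[0,9,0],1],
    [[0,0,0],[0,9,0],1],
    [[0,0,0],[0,9,0],1],
    [[0,0,0],[0,9,0],1],
    [[0,0,0],[0,9,0],1],
    [[0,0,0],[0,9,0],1],
    [[0,0,0],[0,9,0],1],
  ],
)

```text
clock: 21.68
eef_pos: [511.7, -100.9, 58.9]
tool_rot: [0.092, 1.571, -0.062]
force: [0.6, -2.0, 1.9]
width: -0.3
```

```bash
python3 - <<'E'
from h import *
x,y=b2w(0,-190); go(x,y,60,81.2); print(w2b(st()[0]['eef_pos']))
d=grab('top'); P,I,roi=measure(d)
f=roi&(P[...,2]>40)&(P[...,2]<64)&(I[...,0]>I[...,2]+40); q=w2b(P[f]); print(np.percentile(q[:,1],[5,50,95]))
for o in chocs(d): print(o)
E
```

```text
clock 21.675 tcp [ 511.7 -100.9   58.9] F [ 0.6 -2.   1.9] w -0.3 toolx [ 0. -0. -1.]
turn rx 0.0 shift before-turn axes [-1.1 38.9  0.2] after-turn [-1.1 38.9  0.2]
[-2.00554595e-01 -2.28876817e+02]
[-146.21407721  -10.65189446  142.84666826]
```

>>> jog_arm(
  series=[
    [[0,0,0],[0,8,0],1],
    [[0,0,0],[0,8,0],1],
    [[0,0,0],[0,6,0],1],
    [[0,0,0],[0,4,0],1],
    [[0,0,0],[0,3,0],1],
    [[0,0,0],[0,3,0],1],
    [[0,0,0],[0,0,0],1],
  ],
)

```text
clock: 22.6
eef_pos: [516.3, -69.3, 58.8]
tool_rot: [2.17, 1.57, 2.016]
force: [0.5, 0.1, -0.1]
width: 0.3
```

>>> jog_arm(
  series=[
    [[0,0,0],[0,2,0],1],
    [[0,0,0],[0,2,0],1],
    [[0,0,0],[0,0,0],1],
  ],
)

```text
clock: 22.98
eef_pos: [517.0, -65.6, 58.9]
tool_rot: [1.985, 1.571, 1.832]
force: [-1.2, -0.8, 0.1]
width: -0.1
```

>>> jog_arm(
  series=[
    [[0,0,0],[0,2,0],1],
    [[0,0,0],[0,2,0],1],
    [[0,0,0],[0,0,0],1],
  ],
)

```text
clock: 23.35
eef_pos: [517.6, -62.5, 59.1]
tool_rot: [-1.258, 1.57, -1.412]
force: [-1.1, -4.1, 2.4]
width: 0.2
```

```bash
python3 - <<'E'
from h import *
print(w2b(st()[0]['eef_pos']))
for n in ('scene','top'):
  d=grab(n); P,I,roi=measure(d); q=w2b(P)
  f=(q[...,1]<-155)&(q[...,1]>-230)&(abs(q[...,0])<112)&(P[...,2]>48)&(P[...,2]<66)&(I[...,0]>I[...,2]+40); print(n,f.sum(),np.percentile(q[f][:,1],[3,50,97]),rect(q[f]))
  if n=='scene': cv2.imwrite('pics/c5.png',cv2.resize(d['img'][150:330,200:440,::-1],None,fx=3.3,fy=3.3))
E
```

```text
[  -0.23482482 -190.04896584]
scene 116 [-174.13340355 -169.78144325 -165.85919384] ((0.27271270751953125, -169.945068359375), (12.487927436828613, 223.23648071289062), 89.80081939697266)Traceback (most recent call last):
  File "<stdin>", line 5, in <module>
    return _quantile_unchecked(
        a, q, axis, out, overwrite_input, method, keepdims, weights)
    return _ureduce(a,
                    func=_quantile_ureduce_func,
    ...<5 lines>...
                    overwrite_input=overwrite_input,
                    method=method)
    r = func(a, **kwargs)
    result = _quantile(arr,
                       quantiles=q,
    ...<2 lines>...
                       out=out,
                       weights=wgt)
    slices_having_nans = np.isnan(arr[-1, ...])
                                  ~~~^^^^^^^^^
IndexError: index -1 is out of bounds for axis 0 with size 0
```

View pics/c5.png

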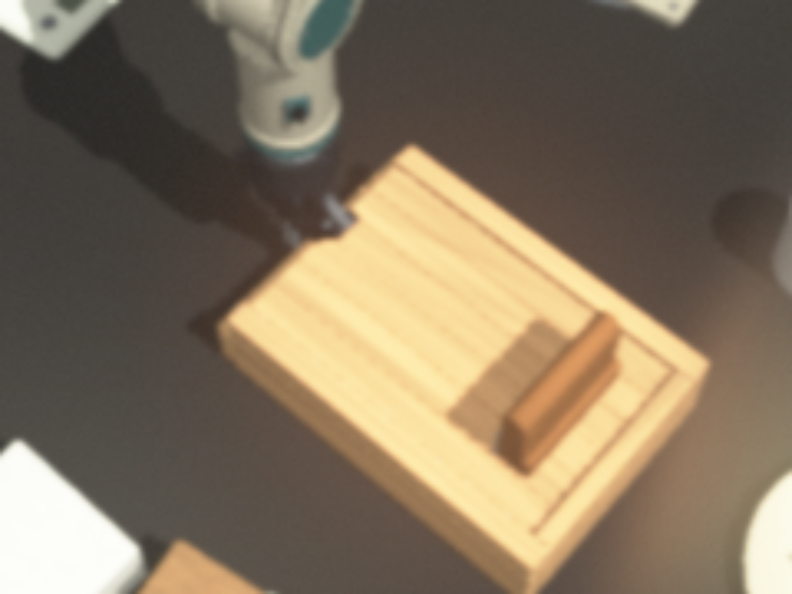

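Face reads −174 (home value); push on until a firm stop to be sure.

>>> jog_arm(
  series=[
    [[0,0,0],[0,2,0],1],
    [[0,0,0],[0,0,0],1],
    [[0,0,0],[0,0,0],1],
  ],
)

```text
clock: 23.82
eef_pos: [517.6, -62.2, 59.1]
tool_rot: [-1.516, 1.569, -1.672]
force: [-2.4, -8.2, 3.9]
width: -0.2
```

>>> jog_arm(
  series=[
    [[0,0,0],[0,1.5,0],1],
    [[0,0,0],[0,0,0],1],
    [[0,0,0],[0,0,0],1],
  ],
)

```text
clock: 24.2
eef_pos: [517.6, -62.0, 59.3]
tool_rot: [-1.52, 1.567, -1.677]
force: [-3.0, -10.3, 3.6]
width: 0.0
```

Firm stop: TCP no longer advances, force rises. Back off and lift away.

>>> jog_arm(
  series=[
    [[0,0,0],[0,-8,0],1],
    [[0,0,0],[0,-25,0],1],
    [[0,0,0],[0,-35,0],1],
    [[0,0,0],[-30,-10,0],1],
    [[0,0,0],[-50,0,0],1],
    [[0,0,0],[-50,0,0],1],
    [[0,0,0],[0,0,0],1],
    [[0,0,0],[0,0,0],1],
  ],
)

```text
clock: 25.2
eef_pos: [506.0, -134.7, 188.5]
tool_rot: [2.064, 1.57, 1.911]
force: [0.6, -0.2, -1.7]
width: 0.1
```

```bash
python3 - <<'E'
from h import *
go(500,-150,200,81.2)
for n in ('top','scene'):
  d=grab(n); P,I,roi=measure(d); q=w2b(P)
  f=(q[...,1]<-150)&(q[...,1]>-230)&(abs(q[...,0])<112)&(P[...,2]>30)&(P[...,2]<70)&(I[...,0]>I[...,2]+40)
  print(n,f.sum(), np.percentile(q[f][:,1],[3,50,97]) if f.any() else '')
  s=roi&(P[...,2]>140)&(P[...,2]<172)&(q[...,1]>0)&(I[...,0]>I[...,2]+40); print(rect(q[s]),np.percentile(P[s][:,2],98)); print(chocs(d))
  if n=='top': m=(abs(P[...,2]-95)<4)&(P[...,1]>300)&(P[...,1]<420)&(P[...,0]<400)&(P[...,0]>200); print('mug',rect(P[m][:,:2])); save(d,'top6.png')
E
```

```text
clock 25.2 tcp [ 506.  -134.7  188.5] F [ 0.6 -0.2 -1.7] w 0.1 toolx [-0.     0.001 -1.   ]
turn rx 0.1 shift before-turn axes [-11.5 -16.   -3.6] after-turn [-11.5 -16.1  -3.6]
top 309 [-176.90959627 -170.32409201 -163.77987711]
((-1.4288215637207031, 88.94365692138672), (24.41512107849121, 119.66309356689453), 89.41053771972656) 166.11953441232188
[]
mug ((272.6777038574219, 336.7358093261719), (70.3707504272461, 80.22044372558594), 87.57341766357422)
scene 134 [-173.6232992  -169.41748671 -166.5037676 ]
((1.2898292541503906, 93.86996459960938), (24.797489166259766, 120.04010772705078), 89.4014892578125) 168.17861947361166
[]
```

View pics/top6.png

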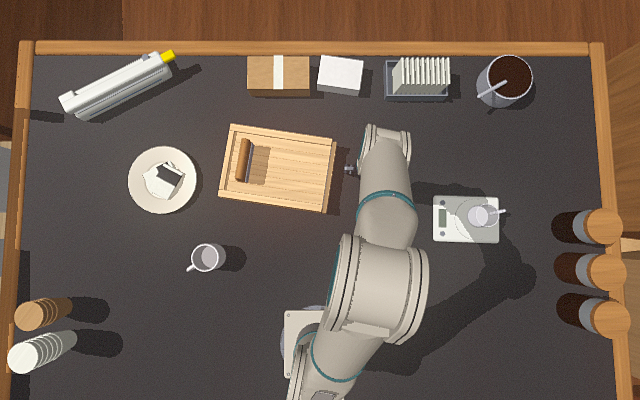

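The picture shows the tray home at (333,172), the scraper standing at (243,160), and the mug (207,258), scale (466,219) and plate (162,180) in their original places. I'm handing the job in.

```bash
python3 -c "
from h import *
print(finish_job())"
```

```text
the job is handed in; nothing more can be done
None
```

All six pieces are in the catch tray, the scraper is back upright at the closed end, and the tray is pushed fully home. I handed the job in at about 25 s of the 67 s allowed; it gave no verdict.

**How I did it:** I swept the board with the scraper in two passes, one down each side. I then stood the scraper up again and pushed the tray in with the closed fingertips until they hit a firm stop at about 10 N.

**Last checks:**
- **Chocolate:** Before the push, with the tray still about 145 mm out, the pieces showed as three clusters on the tray floor and the board was empty. With the tray shut, none shows on the board or counter. I could not see inside the closed tray.
- **Tray:** The front face measured board y ≈ -174 mm in the scene view and -177 mm in the top view. Fully home is -174 mm, so both are inside the 6 mm limit.
- **Scraper:** It stands at board y ≈ 89 to 94 mm, x ≈ 0, with its top at about 166 to 168 mm. The two views disagree by about 5 mm, which is not enough to matter.
- **Other items:** The mug measured within 1 mm of its start. The plate, scale and measuring cup look unmoved in the picture, but I did not measure them again.

No check failed. One check script stopped with an error because the arm hid the tray front from the top camera. I repeated that measurement after backing away.

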